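# Find the weighted canister for the guess-the-weight exhibit

## Robot

A 6-joint arm with a two-finger parallel gripper is mounted at the origin on the work surface. World frame = base frame: x ahead of the robot, y to its left, z up, the work surface at z = 0. Lengths are in mm, angles in rad, forces in N, time in s.
With the tool pointing down it reaches from about 375 to 750 mm from the base axis. Payload 9 kg.
Tool frame: the origin (TCP) lies between the finger pads; the fingertips stand 25 mm ahead of it and the grasp point (between the pads) lies 6 mm ahead of it; z points along the fingers, y is the line along which they close (so a half turn about z gives the same grasp; the last joint's range is limited). The gripper opens to 85 mm and grips with 20 to 120 N. Pads are 22 mm wide; open, the fingers measure 114 mm over their backs; the gripper's body (76 mm by 85 mm) begins 54 mm behind the grasp point. The pads swing forward as they close: fully open they stand 13 mm farther back than shut.
Start: joints at [0.929, 0.104, 0.097, 1.564, 0, 1.353], TCP at [246.743, 546.948, 256.331] pointing down, gripper open.
Joint ranges: [-2.99, 2.99], [-0.84, 1.86], [-1.1, 1.16], [-1.84, 2.11], [-1.51, 1.56], [-3.14, 3.14]. Speed limits (rad/s): [2.22, 2.22, 2.57, 3.14, 3.14, 3.14].

## Interface

Orientations are given as a rotation vector (axis times angle).
In Python, from station import * gives the robot as it stands.
- The arm moves only by the shell command python3 -m crank 'ROWS' [OPENING]. ROWS is JSON, a list of rows, each a list of 4 numbers: the shift along the tool's x, y, z normalised to -1 to 1, where 1 is 2 cm, then the turn about the tool's z normalised to -1 to 1, where 1 is 90 degrees. A call has 1 to 12 rows; each row shifts and turns the commanded pose from where the row before left it, along the tool's axes as they then stand; what a row does not reach is not made up. A row lasts 1/8 s, in which the tool goes at most 62.5 mm and 10.7 degrees, less where a joint would pass 70% of its speed; a pose out of reach is approached as far as the arm can. A call with a number of a shift or a turn outside -1 to 1 is refused whole. A call with a gripper value outside its range is refused whole. OPENING is the closure, from -1 (fully open) to 1 (shut), set as the call begins (- or left out, the last holds). The fingers move at their own pace and stop on an object; the grip force is fixed at half the most. Time passes only in rows, so rows that do not move let the fingers close. It gives the time, the measured TCP pose, the force, the opening and the grip force at its end, in the units of the state.
- get_obs(): the state, without advancing time (a new reading comes with each control period).
- snapshot(name): name is "side" or "top"; returns the picture (400x640x3 uint8, red, green, blue); there is no depth.
- get_calibration(name): a dict with "mtx" (3x3 intrinsics, pixels), "view" (4x4, takes a point from world to camera coordinates). Camera axes: x right, y down, z forward; pixel columns grow to the right and rows downward; lengths in mm; the calibration is good to about 2 mm. A picture is of the moment at which its call begins. get_calibration takes no time and is no camera call.
- job_done(): hands the job in; it is judged then, once.
The state is a dict: "time": time; "joint_positions": joint angles; "joint_vel": joint speeds; "tau": joint torques, N m; "eef_pos": TCP position; "tool_rot": TCP orientation; "wrist_force": force on the tool from outside, world axes, zero at the start; "torque": the same for the moment, N m; "gripper_width": finger opening in mm; "gripper_force": force on a finger pad.
Only numpy, scipy, OpenCV 4.12 (cv2) and the standard library are available. Lean on these libraries where they do the work, as an engineer would, in place of code of your own. Each camera call takes 0.05 s, during which the arm holds its last target. There are 200 camera calls.

## Task

One of the exhibit's two look-alike sealed canisters has ended up among the fittings in the parts crate: lift it out and stand it upright on the grey tray next to its twin, and let it go. Then lift the twin clear of the tray, judge by the feel of the two lifts which is heavier, and leave the lighter one standing on the tray, let go; finish while holding the heavier one still and upright in the gripper, centred over the round well in the plywood exhibit and a few centimetres clear above it - do not put it in or let go of it. Set the canisters down gently rather than dropping them or knocking them over, and leave the tape measure and the cardboard tape core where they are (nudging the fittings in the crate does not matter).

Things in the scene. Friction and masses are not known exactly. Their poses are not given: they have to be found in the camera images.
- crate_canister: upright sealed aluminium canister, 50 mm wide from its foot up to 86 mm, then a 40 mm wide cap; 94 mm tall. Origin: centre of its underside, z up. One of the two alike canisters (either, new each time) weighs 0.58 to 0.77 kg, the other 0.23 to 0.29 kg; the core inside has 2 mm of play. Starts standing in the crate among loose fittings all lower than 35 mm.
- tray_canister: upright sealed aluminium canister, 50 mm wide from its foot up to 86 mm, then a 40 mm wide cap; 94 mm tall. Origin: centre of its underside, z up. One of the two alike canisters (either, new each time) weighs 0.58 to 0.77 kg, the other 0.23 to 0.29 kg; the core inside has 2 mm of play. Starts standing on the tray.
- crate: fixed open wooden crate, 240 (its x) x 200 (its y) x 45 mm high, walls and floor 8 mm thick, inner floor 8 mm above the bench. Origin: centre of its underside.
- tray: fixed grey tray, 260 (its x, the long way) x 140 (its y) mm, rim 18 mm high and 8 mm thick, inner floor 8 mm above the bench. Origin: centre of its underside. There is room for two canisters along its x axis: the twin starts within 75 mm of the centre along x and 10 mm along y.
- exhibit: fixed plywood exhibit base, 180 (its x) x 200 (its y) mm, deck 60 mm above the bench; cheeks 90 mm high along its two y sides, a steel rod (top 80 mm above the bench) from cheek to cheek at x = +-70 mm, a black dome 19 mm high at y = +-64 mm. Origin: centre of its underside.
- well (a point): centre of the mouth of the round well (59 mm wide, 30 mm deep) in the middle of the exhibit's deck, at deck height, z up.
- tape_measure: yellow tape measure, 32 x 60 x 62 mm, standing on its edge; a bystander. Origin: its underside.
- tape_roll: empty cardboard tape core, outer diameter 90 mm, 24 mm high; a bystander. Origin: its underside.
Things that resemble listed ones, but are neither listed nor needed, are in the scene too. Leave any blue or purple look-alike of the tray_canister alone.

How it is judged (in metres and radians):
On the way, in this order (a step that is already met when the one before it is completed fails the run):
1. the canister from the crate is lifted clear of the crate (contact force between the fingers and crate_canister above 1 N and contact force between crate_canister and crate below 0.05 N and z of crate_canister in the frame of crate above 0.03 m), for 0.2 s.
2. it stands upright on the tray, let go, with its twin (contact force between crate_canister and tray above 0.8 N and contact force between the fingers and crate_canister below 0.1 N and angle between crate_canister's own z axis and vertical below 0.1 rad and linear speed of crate_canister below 0.05 m/s), for 0.2 s.
3. the twin is lifted clear of the tray while the other stands there (all of step 2 and contact force between the fingers and tray_canister above 1 N and contact force between tray_canister and tray below 0.05 N and z of tray_canister in the frame of tray above 0.018 m), for 0.2 s.
At the end, for the whole second after the job is handed in: The heavier canister is held still by the fingers alone, within 0.2 rad of upright, within 30 mm of the well's axis, its underside 12 to 130 mm above the mouth; the lighter one (pressing with under 4.2 N) stands upright, at rest and untouched on the tray (((contact force between the fingers and crate_canister above 2 N and contact force between crate_canister and exhibit below 0.1 N and contact force between crate_canister and tray below 0.1 N and contact force between crate_canister and crate below 0.1 N and horizontal distance between crate_canister and well below 0.03 m and z of crate_canister in the frame of well between 0.012 and 0.13 m and angle between crate_canister's own z axis and vertical below 0.2 rad and linear speed of crate_canister below 0.04 m/s and (contact force between tray_canister and tray above 0.8 N and contact force between the fingers and tray_canister below 0.1 N and angle between tray_canister's own z axis and vertical below 0.1 rad and linear speed of tray_canister below 0.05 m/s) and contact force between tray_canister and tray below 4.2 N) or (contact force between the fingers and tray_canister above 2 N and contact force between tray_canister and exhibit below 0.1 N and contact force between tray_canister and tray below 0.1 N and contact force between tray_canister and crate below 0.1 N and horizontal distance between tray_canister and well below 0.03 m and z of tray_canister in the frame of well between 0.012 and 0.13 m and angle between tray_canister's own z axis and vertical below 0.2 rad and linear speed of tray_canister below 0.04 m/s and (contact force between crate_canister and tray above 0.8 N and contact force between the fingers and crate_canister below 0.1 N and angle between crate_canister's own z axis and vertical below 0.1 rad and linear speed of crate_canister below 0.05 m/s) and contact force between crate_canister and tray below 4.2 N))); the arm keeps its last pose, push and grip.
It fails at once if a canister falls, is dropped or is knocked over (moves faster than 0.6 m/s with no finger on it) (linear speed of crate_canister above 0.6 m/s and contact force between the fingers and crate_canister below 0.05 N).
It fails at once if a canister falls, is dropped or is knocked over (moves faster than 0.6 m/s with no finger on it) (linear speed of tray_canister above 0.6 m/s and contact force between the fingers and tray_canister below 0.05 N).
It fails at once if the tape measure or the tape core is moved by more than 40 mm (distance of any of tape_measure, tape_roll from where it was at the start of the episode above 0.04 m).
It also fails if it takes over 72 s, if anything falls off the work surface, if the arm or the gripper's body presses on something with over 40 N, if the wrist force passes 120 N, or if a joint passes its speed limit or range.

## Working session

There is one attempt and no reset: what is moved stays moved. The work goes in short steps, Python scripts to look and compute and a shell command to move; the robot and the scene stay as the last step left them, time stands still between calls to the robot, and variables do not carry over. Pictures are saved under pics/ and viewed, at most 10 in all, crops included, and the job is handed in when it is done.

```bash
mkdir -p pics; ls; python3 - <<'E'
from station import *
import cv2
for n in("side","top"):
    cv2.imwrite(f"pics/{n}0.png",cv2.cvtColor(snapshot(n),cv2.COLOR_RGB2BGR))
    c=get_calibration(n);print(n,c["mtx"],c["view"])
print(get_obs())
E
```

```text
pics
side [[475.73777954   0.         320.679459  ]
 [  0.         475.73777954 196.53235145]
 [  0.           0.           1.        ]] [[ 9.26875863e-01 -3.74709264e-01  2.22284054e-02 -4.64892089e+02]
 [-2.45152119e-01 -6.49122468e-01 -7.20097535e-01  2.22442925e+02]
 [ 2.84256175e-01  6.61991684e-01 -6.93516717e-01  1.13876017e+03]
 [ 0.00000000e+00  0.00000000e+00  0.00000000e+00  1.00000000e+00]]
top [[492.71414861   0.         311.7512998 ]
 [  0.         492.71414861 195.59048124]
 [  0.           0.           1.        ]] [[ 2.66903439e-02 -9.99314860e-01  2.56405039e-02  1.75034372e+01]
 [-9.85878971e-01 -3.05560431e-02 -1.64648060e-01  5.60043469e+02]
 [ 1.65318725e-01 -2.08839203e-02 -9.86019057e-01  1.23805676e+03]
 [ 0.00000000e+00  0.00000000e+00  0.00000000e+00  1.00000000e+00]]
{'time': 0.1, 'joint_positions': array([9.29254587e-01, 1.04625658e-01, 9.65447394e-02, 1.56391345e+00,
       1.32195133e-05, 1.35311805e+00]), 'joint_vel': array([-1.92749818e-03, -1.68129891e-03,  1.54521065e-03,  5.04037508e-04,
        2.95724073e-05,  8.03371819e-04]), 'tau': array([ 7.60217139e-03, -5.58211148e+01,  5.04717314e+01,  1.30881235e-02,
       -2.88446799e-04, -6.57447430e-06]), 'eef_pos': array([246.5790216 , 546.68993996, 255.60696469]), 'tool_rot': array([-6.60722671e-01, -3.07080388e+00,  1.70194524e-03]), 'wrist_force': array([ 0.54926194, -0.46276116,  0.58828002]), 'torque': array([-0.06603582,  0.0022226 , -0.00609483]), 'gripper_force': 0.0, 'gripper_width': 85.11535584361195}
```

View pics/side0.png

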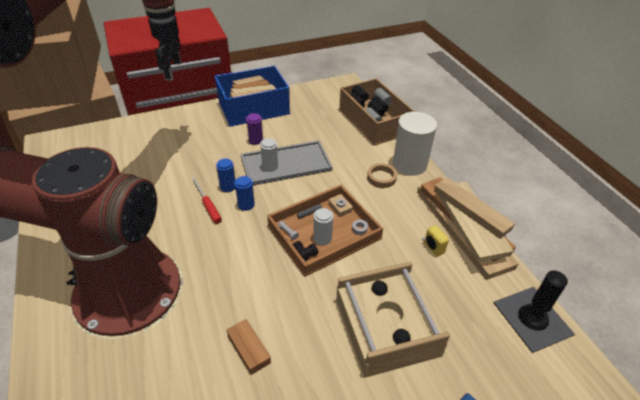

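View pics/top0.png

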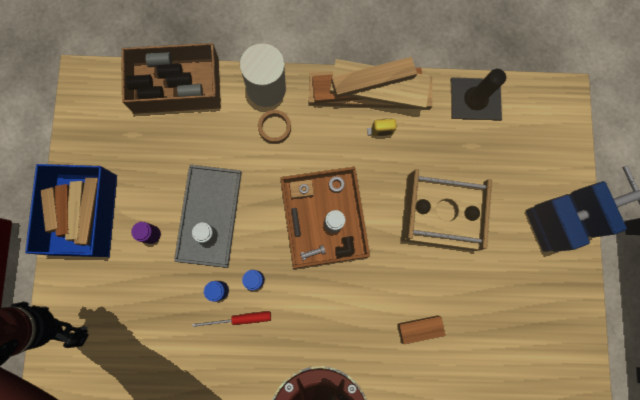

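Side view: the crate canister's cap is at about (323,214) and the tray canister's at (268,145). In the top view they are at (335,219) and (203,231). The look-alikes are blue at top (214,291) and (253,280), and purple at (145,232). The grey or white capped pair standing in the crate and on the tray fits the description. I'll confirm with one enlarged crop.

```bash
cat > h.py <<'E'
import numpy as np,cv2
from station import *
def ray(n,p):
    c=get_calibration(n);R=c["view"][:3,:3];t=c["view"][:3,3]
    d=R.T@np.linalg.inv(c["mtx"])@np.array([p[0],p[1],1.]);return -R.T@t,d/np.linalg.norm(d)
def plane(n,p,z):
    o,d=ray(n,p);return o+d*(z-o[2])/d[2]
def tri(pt,ps):
    o1,d1=ray("top",pt);o2,d2=ray("side",ps)
    s=np.linalg.lstsq(np.c_[d1,-d2],o2-o1,rcond=None)[0]
    a,b=o1+s[0]*d1,o2+s[1]*d2;return (a+b)/2,np.linalg.norm(a-b)
def proj(n,P):
    c=get_calibration(n);q=c["mtx"]@(c["view"][:3,:3]@np.asarray(P,float)+c["view"][:3,3]);return q[:2]/q[2]
E
python3 - <<'E'
from h import *
t=cv2.imread("pics/top0.png");s=cv2.imread("pics/side0.png")
def crop(im,c,k):
    x,y=c;return cv2.resize(im[y-k:y+k,x-k:x+k],(380,290*380//380 if 0 else 290),interpolation=cv2.INTER_CUBIC)
cv2.imwrite("pics/crop.png",np.vstack([np.hstack([crop(t,(203,231),25),crop(t,(335,219),25)]),np.hstack([crop(s,(268,155),25),crop(s,(323,225),25)])]))
for n,im,cs in(("top",t,[(203,231),(335,219)]),("side",s,[(268,145),(323,214)])):
    h=cv2.cvtColor(im,cv2.COLOR_BGR2HSV)
    for c in cs:
        for v in(150,170,190,210):
            m=((h[...,1]<60)&(h[...,2]>v)).astype(np.uint8)
            k,l,st,ce=cv2.connectedComponentsWithStats(m)
            i=l[c[1],c[0]]
            if i: print(n,c,v,st[i],ce[i].round(1))
E
```

```text
top (203, 231) 150 [192 223  20  19 292] [201.3 231.7]
top (203, 231) 170 [192 223  19  19 257] [200.9 231.5]
top (203, 231) 190 [193 225  16  14 158] [200.6 231.8]
top (335, 219) 150 [326 210  19  19 287] [335.1 219.1]
top (335, 219) 170 [326 210  19  19 255] [335.4 218.8]
top (335, 219) 190 [328 212  16  15 179] [335.6 218.7]
side (268, 145) 150 [259 138  19  11 139] [268.2 142.7]
side (268, 145) 170 [262 138  16   8 101] [269.1 141.6]
side (268, 145) 190 [263 138  15   8  86] [269.1 141.2]
side (323, 214) 150 [314 208  19  15 205] [323.2 214.6]
side (323, 214) 170 [314 208  19  13 159] [323.7 213.4]
side (323, 214) 190 [316 208  16  11 115] [323.3 213.3]
```

View pics/crop.png

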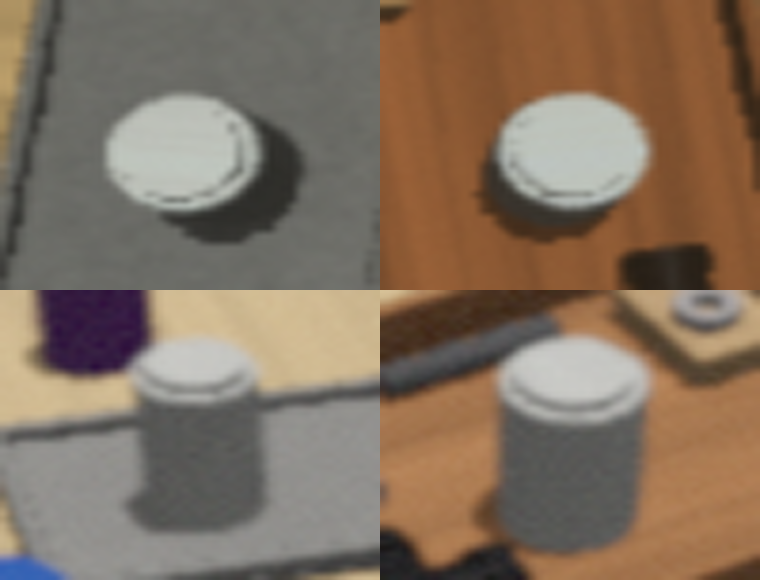

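The crop confirms two grey canisters with white caps, one standing in the crate and one on the tray, and the fittings lie clear of both. Next I triangulate the caps, the tray and the well (as the midpoint between the domes).

```bash
python3 - <<'E'
from h import *
from scipy.spatial.transform import Rotation as Ro
t=cv2.imread("pics/top0.png");s=cv2.imread("pics/side0.png")
def blob(im,f,box):
    h=cv2.cvtColor(im,cv2.COLOR_BGR2HSV).astype(int);x0,y0,x1,y1=box;sub=h[y0:y1,x0:x1]
    k,l,st,ce=cv2.connectedComponentsWithStats(f(sub).astype(np.uint8))
    return [(st[i,4],tuple((ce[i]+[x0,y0]).round(1)),l==i) for i in sorted(range(1,k),key=lambda i:-st[i,4])]
for n,a,b in(("tray",(200.9,231.5),(269.1,141.6)),("crate",(335.4,218.8),(323.6,213.3))):
    print(n,tri(a,b),plane("top",a,102),plane("side",b,102))
dk=lambda h:h[...,2]<45
dt=blob(t,dk,(412,195,485,225));ds=blob(s,dk,(365,275,420,350))
print([x[:2] for x in dt[:4]],[x[:2] for x in ds[:4]])
# tray
g=lambda h:(h[...,1]<40)&(h[...,2]<150)&(h[...,2]>60)
for n,im,box in(("top",t,(165,155,250,275)),("side",s,(235,135,340,190))):
    B=blob(im,g,box)[0];ys,xs=np.nonzero(B[2]);pts=np.c_[xs+box[0],ys+box[1]].astype(np.float32)
    hull=cv2.convexHull(pts)
    q=cv2.approxPolyDP(hull,6,True)[:,0];print(n,B[0],q.tolist())
    W=np.array([plane(n,p,18)[:2] for p in hull[:,0]],np.float32);print(cv2.minAreaRect(W))
    print(np.array([plane(n,p,18)[:2] for p in q]).round())
print(Ro.from_rotvec(get_obs()["tool_rot"]).as_matrix().round(3))
E
```

```text
tray (array([455.01442051, 302.52319179, 104.70295014]), np.float64(5.709923524129956)) [452.46801976 303.71724169 102.        ] [458.75935136 305.41588005 102.        ]
crate (array([494.82358871, -25.52869413, 104.86152407]), np.float64(3.3598314050429954)) [493.54070982 -25.26275245 102.        ] [497.63390867 -23.24577916 102.        ]
[(np.int32(56), (np.float64(469.7), np.float64(214.2))), (np.int32(41), (np.float64(420.6), np.float64(208.7))), (np.int32(4), (np.float64(477.2), np.float64(213.5))), (np.int32(2), (np.float64(427.5), np.float64(208.5)))] [(np.int32(156), (np.float64(400.8), np.float64(336.1))), (np.int32(142), (np.float64(379.3), np.float64(287.9)))]
top 4626 [[239.0, 171.0], [227.0, 266.0], [175.0, 260.0], [190.0, 166.0]]
((504.1417236328125, 305.0221252441406), (137.62106323242188, 256.8952941894531), 85.12892150878906)
[[625. 230.]
 [372. 248.]
 [384. 383.]
 [634. 361.]]
side 2549 [[331.0, 169.0], [253.0, 184.0], [241.0, 156.0], [318.0, 141.0]]
((504.13970947265625, 308.302978515625), (169.49951171875, 259.9603271484375), 85.25993347167969)
[[623. 217.]
 [383. 235.]
 [384. 372.]
 [637. 360.]]
[[-0.912  0.411 -0.001]
 [ 0.411  0.912 -0.001]
 [ 0.    -0.001 -1.   ]]
```

Triangulated cap heights are 104.7 and 104.9 mm (102 expected). The crate canister is at about (495,-25) and the twin at (455,303). The tray is centred at (504,305) and measures 257x138, with its long axis at -4.9°. I'll turn the fingers to close along the tray's y and go above the crate canister.

```bash
python3 -m crank '[[0,0,0,-0.11],[0,0,0,-0.105],[-0.53,-0.98,0,0],[-0.53,-0.98,0,0],[-0.53,-0.98,0,0],[-0.53,-0.98,0,0],[-0.53,-0.98,0,0],[-0.53,-0.98,0,0],[-0.53,-0.98,0,0],[-0.53,-0.98,0,0],[-0.53,-0.98,0,0],[-0.53,-0.98,0,0]]' -1
python3 -m crank '[[-0.53,-0.98,0,0],[-0.53,-0.98,0,0],[-0.53,-0.98,0,0],[-0.53,-0.98,0,0],[-0.53,-0.98,0,0],[-0.53,-0.98,0,0],[-0.53,-0.98,0,0],[-0.53,-0.98,0,0],[-0.53,-0.98,0,0],[-0.53,-0.98,0,0]]'
cat > to.py <<'E'
import sys
from h import *
from scipy.spatial.transform import Rotation as Ro
o=get_obs();R=Ro.from_rotvec(o["tool_rot"]).as_matrix();p=o["eef_pos"]
np.set_printoptions(suppress=True,precision=3)
print("t",o["time"],"pos",p,"yaw_y",np.degrees(np.arctan2(R[1,1],R[0,1])).round(1),"F",o["wrist_force"],"w",o["gripper_width"],"gf",o["gripper_force"])
if len(sys.argv)>3: print("units of 20mm in tool axes:",R.T@(np.array(list(map(float,sys.argv[1:4])))-p)/20)
E
python3 to.py 495 -25 180
python3 - <<'E'
from h import *
t=cv2.imread("pics/top0.png");s=cv2.imread("pics/side0.png")
def c(im,box,v):
    x0,y0,x1,y1=box;g=cv2.cvtColor(im,cv2.COLOR_BGR2HSV)[y0:y1,x0:x1,2];k,l,st,ce=cv2.connectedComponentsWithStats((g<v).astype(np.uint8))
    i=1+np.argmax(st[1:,4]);return ce[i]+[x0,y0],st[i]
D=[]
for bt,bs in(((415,198,433,216),(370,278,390,298)),((463,204,482,222),(391,326,412,346))):
    a,b=c(t,bt,70),c(s,bs,60);T=tri(a[0],b[0]);print(a,b,T);D.append(T[0])
print("mid",(D[0]+D[1])/2,"dist",np.linalg.norm(D[0]-D[1]))
E
```

```text
time: 1.6
eef_pos: [335.6, 341.8, 256.0]
tool_rot: [-0.135, -3.138, 0.0]
wrist_force: [0.3, 0.2, 0.2]
gripper_width: 85.4
gripper_force: 0.0
time: 2.85
eef_pos: [424.3, 137.5, 256.0]
tool_rot: [-0.135, -3.138, -0.0]
wrist_force: [-0.1, 0.1, -0.1]
gripper_width: 85.5
gripper_force: 0.0
t 2.85 pos [424.325 137.479 256.007] yaw_y 85.1 F [-0.077  0.065 -0.143] w 85.45214475329843 gf 0.0
units of 20mm in tool axes: [-4.221 -7.79   3.798]
(array([422.54140127, 206.27388535]), array([  1,   2,  14,  14, 157], dtype=int32)) (array([379.12658228, 287.8164557 ]), array([  2,   3,  15,  14, 158], dtype=int32)) (array([ 539.00749262, -252.51392244,   64.82434591]), np.float64(3.855157939578537))
(array([471.77070064, 212.82165605]), array([  2,   2,  15,  14, 157], dtype=int32)) (array([400.97619048, 336.13095238]), array([  3,   4,  16,  14, 168], dtype=int32)) (array([ 525.26667756, -378.84591008,   67.59869198]), np.float64(3.503874491893113))
mid [ 532.13708509 -315.67991626   66.21151894] dist 127.10734871424047
```

The well is at about (532,-316): the domes measure 127 mm apart (128 expected) and their height fits. On to the crate canister.

```bash
python3 -m crank '[[-0.53,-0.97,0.3,0],[-0.53,-0.97,0.5,0],[-0.53,-0.97,0.5,0],[-0.53,-0.97,0.5,0],[-0.53,-0.97,0.5,0],[-0.53,-0.97,0.5,0],[-0.53,-0.97,0.5,0],[-0.5,-0.97,0.5,0],[0,0,0,0]]'
python3 to.py 495 -25 76
python3 - <<'E'
from h import *
im=np.hstack([cv2.cvtColor(snapshot(n),cv2.COLOR_RGB2BGR)[y:y+180,x:x+180] for n,x,y in(("top",245,130),("side",235,120))])
cv2.imwrite("pics/pre.png",cv2.resize(im,(800,400),interpolation=cv2.INTER_CUBIC))
E
```

```text
time: 3.98
eef_pos: [494.7, -24.9, 179.1]
tool_rot: [-0.138, -3.137, -0.001]
wrist_force: [-0.2, 1.3, 1.3]
gripper_width: 85.4
gripper_force: 0.0
t 3.975 pos [494.697 -24.87  179.15 ] yaw_y 85.0 F [-0.152  1.303  1.287] w 85.3666081671848 gf 0.0
units of 20mm in tool axes: [-0.024 -0.007  5.157]
```

View pics/pre.png

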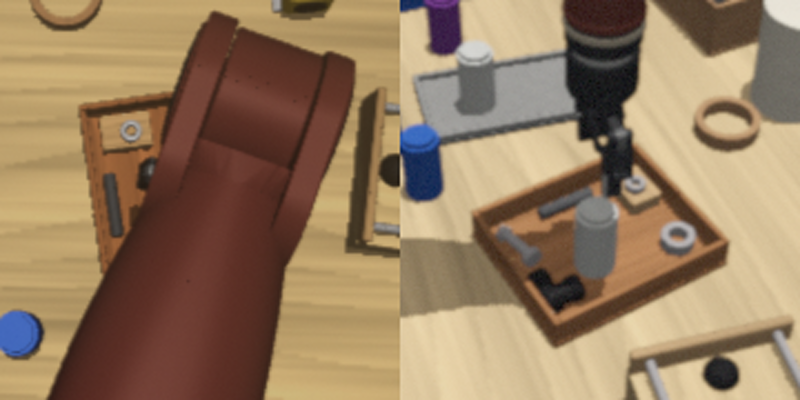

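The open gripper stands above the crate canister (right half, cap at about (597,212)), with a finger on either side. Descending in steps.

```bash
python3 -c "
from h import *
print(proj('side',[495,-25+42,167]),proj('side',[495,-25-42,167]))"
python3 -m crank '[[0,0,0.5,0],[0,0,0.5,0],[0,0,0.5,0],[0,0,0.5,0],[0,0,0.5,0],[0,0,0.5,0],[0,0,0.5,0],[0,0,0.5,0],[0,0,0.5,0],[0,0,0.4,0],[0,0,0.2,0],[0,0,0,0]]'
python3 to.py 495 -25 76
```

```text
[317.13787728 184.30438297] [330.34008714 206.87235879]
time: 5.58
eef_pos: [494.7, -23.7, 78.1]
tool_rot: [-0.135, -3.138, -0.0]
wrist_force: [0.3, 0.0, 0.1]
gripper_width: 85.5
gripper_force: 0.0
t 5.575 pos [494.712 -23.651  78.138] yaw_y 85.1 F [0.253 0.042 0.116] w 85.46264514973178 gf 0.0
units of 20mm in tool axes: [-0.02  -0.066  0.107]
```

```bash
python3 -m crank '[[0,-0.05,0.1,0],[0,0,0,0],[0,0,0,0],[0,0,0,0],[0,0,0,0],[0,0,0,0],[0,0,0,0],[0,0,0,0]]' 1
python3 to.py 495 -25 76
```

```text
time: 6.58
eef_pos: [495.0, -24.6, 76.7]
tool_rot: [0.135, 3.138, 0.0]
wrist_force: [-1.6, 2.3, 6.3]
gripper_width: 48.2
gripper_force: 62.6
t 6.575 pos [494.985 -24.619  76.725] yaw_y 85.1 F [-1.646  2.279  6.277] w 48.22648950201583 gf 62.5888304784894
units of 20mm in tool axes: [-0.002 -0.019  0.036]
```

```bash
python3 -m crank '[[0,0,-0.15,0],[0,0,-0.3,0],[0,0,-0.5,0],[0,0,-0.6,0],[0,0,-0.6,0],[0,0,-0.6,0],[0,0,-0.6,0],[0,0,-0.6,0],[0,0,-0.4,0],[0,0,-0.2,0],[0,0,0,0],[0,0,0,0]]'
python3 -m crank '[[0,0,0,0],[0,0,0,0],[0,0,0,0],[0,0,0,0]]'
for i in 1 2 3; do python3 -m crank '[[0,0,0,0]]' | grep force; done
python3 to.py 569 299 165
```

```text
time: 8.07
eef_pos: [494.5, -24.6, 166.8]
tool_rot: [-0.135, -3.138, -0.0]
wrist_force: [-0.6, 0.6, -7.3]
gripper_width: 48.1
gripper_force: 62.9
time: 8.57
eef_pos: [494.7, -24.7, 167.3]
tool_rot: [0.135, 3.139, 0.0]
wrist_force: [0.2, -0.6, -6.6]
gripper_width: 48.3
gripper_force: 62.8
wrist_force: [0.0, 0.7, -6.4]
gripper_force: 62.8
wrist_force: [0.5, -0.2, -6.7]
gripper_force: 62.9
wrist_force: [-0.1, 1.0, -5.9]
gripper_force: 62.8
t 8.95 pos [494.712 -24.689 167.305] yaw_y 85.1 F [-0.116  0.965 -5.918] w 48.30738755113599 gf 62.84992900444195
units of 20mm in tool axes: [-2.309 16.444  0.116]
```

The crate canister weighs about 6.5 N, which would make it the heavy one. Carrying it to the free end of the tray.

```bash
python3 -m crank '[[-0.05,0.3,0,0],[-0.09,0.6,0,0],[-0.13,0.9,0,0],[-0.13,0.9,0,0],[-0.13,0.9,0,0],[-0.13,0.9,0,0],[-0.13,0.9,0,0],[-0.13,0.9,0,0],[-0.13,0.9,0,0],[-0.13,0.9,0,0],[-0.13,0.9,0,0],[-0.13,0.9,0,0]]'
python3 -m crank '[[-0.13,0.9,0,0],[-0.13,0.9,0,0],[-0.13,0.9,0,0],[-0.13,0.9,0,0],[-0.13,0.9,0,0],[-0.13,0.9,0,0],[-0.1,0.6,0,0],[-0.05,0.3,0,0],[0,0,0,0],[0,0,0,0]]'
python3 to.py 569 299 78
python3 - <<'E'
from h import *
im=np.hstack([cv2.cvtColor(snapshot(n),cv2.COLOR_RGB2BGR)[y:y+180,x:x+180] for n,x,y in(("top",125,130),("side",195,50))])
cv2.imwrite("pics/pre2.png",cv2.resize(im,(800,400),interpolation=cv2.INTER_CUBIC))
E
```

```text
time: 10.45
eef_pos: [540.7, 171.3, 167.3]
tool_rot: [0.135, 3.139, 0.0]
wrist_force: [0.8, -0.5, -8.0]
gripper_width: 48.1
gripper_force: 63.0
time: 11.7
eef_pos: [569.8, 293.6, 167.3]
tool_rot: [-0.136, -3.139, 0.0]
wrist_force: [0.3, 0.6, -6.9]
gripper_width: 48.1
gripper_force: 63.2
t 11.7 pos [569.776 293.615 167.31 ] yaw_y 85.0 F [ 0.346  0.613 -6.934] w 48.08073764122544 gf 63.16848264075816
units of 20mm in tool axes: [0.061 0.266 4.465]
```

View pics/pre2.png

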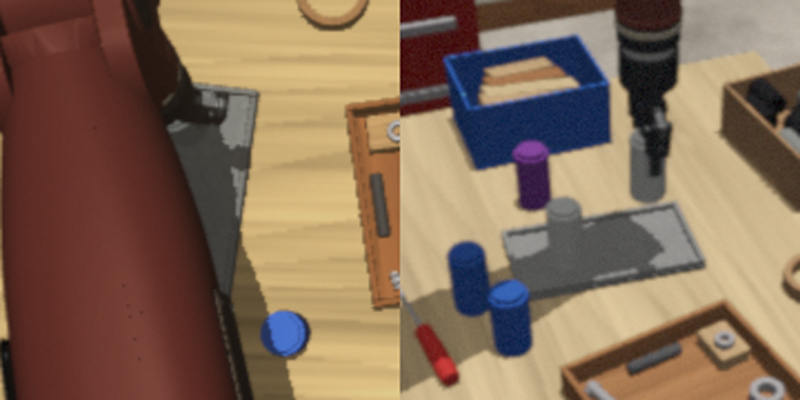

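The held canister hangs upright at crop (647,165), over the free far end of the tray. The twin, at (564,225), is well clear. Lowering gently now: the seat height should be TCP z of about 76.7, because both floors are at 8 mm.

```bash
python3 -m crank '[[0.06,0.27,0.2,0],[0,0,0.5,0],[0,0,0.6,0],[0,0,0.6,0],[0,0,0.6,0],[0,0,0.6,0],[0,0,0.5,0],[0,0,0.4,0],[0,0,0.2,0],[0,0,0.1,0],[0,0,0,0],[0,0,0,0]]'
python3 to.py 569 299 77
```

```text
time: 13.3
eef_pos: [569.3, 299.6, 81.7]
tool_rot: [0.135, 3.138, 0.0]
wrist_force: [1.0, 1.5, -6.3]
gripper_width: 48.1
gripper_force: 63.2
t 13.3 pos [569.303 299.621  81.746] yaw_y 85.1 F [ 0.983  1.485 -6.313] w 48.060669670759886 gf 63.16951924469322
units of 20mm in tool axes: [ 0.013 -0.032  0.237]
```

```bash
python3 -m crank '[[0,0,0.1,0],[0,0,0.08,0],[0,0,0,0]]' | grep -E "eef|wrist"
python3 -m crank '[[0,0,0.05,0],[0,0,0,0],[0,0,0,0]]'| grep -E "eef|wrist"

```

```text
eef_pos: [568.9, 299.5, 77.4]
wrist_force: [0.2, 0.4, -7.1]
eef_pos: [569.2, 299.6, 76.9]
wrist_force: [-0.1, -0.8, -5.2]
```

```bash
python3 -m crank '[[0,0,0.03,0],[0,0,0,0],[0,0,0,0]]' | grep -E "eef|wrist"
python3 -m crank '[[0,0,0.03,0],[0,0,0,0],[0,0,0,0]]'| grep -E "eef|wrist"

```

```text
eef_pos: [569.3, 299.6, 76.8]
wrist_force: [-3.0, -0.4, 2.5]
eef_pos: [569.4, 299.6, 76.7]
wrist_force: [-3.8, -0.4, 7.3]
```

Contact: the weight is taken up, from -6.5 to +7 N. Releasing.

```bash
python3 -m crank '[[0,0,0,0],[0,0,0,0],[0,0,0,0],[0,0,0,0],[0,0,0,0],[0,0,0,0]]' -1
python3 -m crank '[[0,0,-0.3,0],[0,0,-0.5,0],[0,0,-0.7,0],[0,0,-0.8,0],[0,0,-0.8,0],[0,0,-0.8,0],[0,0,-0.8,0],[0,0,-0.5,0],[0,0,-0.2,0],[0,0,0,0]]'
python3 to.py 455 303 180
```

```text
time: 15.55
eef_pos: [569.1, 299.5, 75.5]
tool_rot: [0.135, 3.139, 0.0]
wrist_force: [0.0, -0.5, -0.6]
gripper_width: 85.4
gripper_force: 0.0
time: 16.8
eef_pos: [569.0, 299.5, 183.4]
tool_rot: [-0.135, -3.139, -0.0]
wrist_force: [0.3, 0.3, 0.3]
gripper_width: 85.2
gripper_force: 0.0
t 16.8 pos [569.05  299.528 183.42 ] yaw_y 85.1 F [0.302 0.266 0.333] w 85.24602596725005 gf 0.0
units of 20mm in tool axes: [ 5.696 -0.317  0.172]
```

```bash
python3 -m crank '[[0.4,-0.02,0,0],[0.8,-0.04,0,0],[0.8,-0.04,0,0],[0.8,-0.04,0,0],[0.8,-0.04,0,0],[0.8,-0.04,0,0],[0.8,-0.04,0,0],[0.5,-0.04,0,0],[0.05,0,0,0],[0,0,0,0],[0,0,0,0]]'
python3 to.py 454 303 78
python3 - <<'E'
from h import *
im=cv2.cvtColor(snapshot("side"),cv2.COLOR_RGB2BGR)[60:210,200:360]
cv2.imwrite("pics/pre3.png",cv2.resize(im,(640,600),interpolation=cv2.INTER_CUBIC))
E
```

```text
time: 18.18
eef_pos: [454.4, 303.3, 183.4]
tool_rot: [0.136, 3.139, 0.0]
wrist_force: [0.3, -0.7, -0.1]
gripper_width: 85.1
gripper_force: 0.0
t 18.175 pos [454.355 303.339 183.426] yaw_y 85.0 F [ 0.319 -0.66  -0.081] w 85.05715702666622 gf 0.0
units of 20mm in tool axes: [ 0.016 -0.019  5.271]
```

View pics/pre3.png

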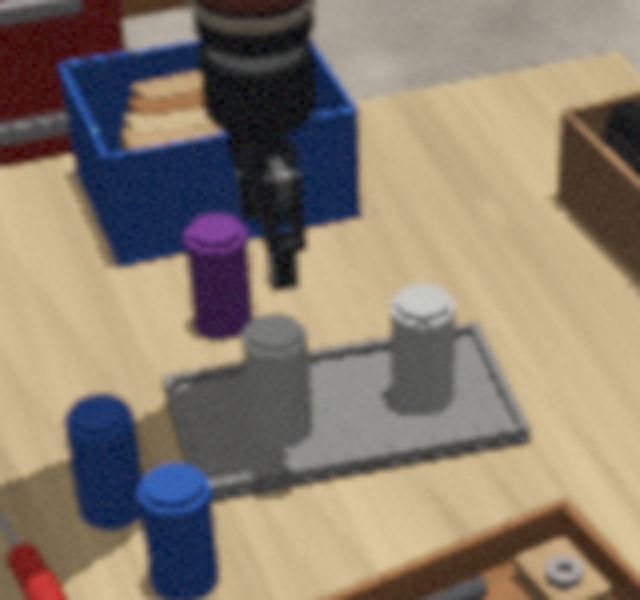

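The crate canister stands upright on the tray at crop (422,350). The gripper is centred over the twin, whose cap is at (275,333), and the purple look-alike is well clear behind.

```bash
python3 -m crank '[[0,0,0.3,0],[0,0,0.5,0],[0,0,0.5,0],[0,0,0.5,0],[0,0,0.5,0],[0,0,0.5,0],[0,0,0.5,0],[0,0,0.5,0],[0,0,0.5,0],[0,0,0.5,0],[0,0,0.4,0],[0,0,0.1,0]]'
python3 -m crank '[[0,0,0.02,0],[0,0,0,0]]'
python3 -m crank '[[0,0,0,0],[0,0,0,0],[0,0,0,0],[0,0,0,0],[0,0,0,0],[0,0,0,0],[0,0,0,0],[0,0,0,0]]' 1
python3 to.py 454 303 77
```

```text
time: 19.73
eef_pos: [453.7, 303.3, 76.9]
tool_rot: [-0.135, -3.138, 0.0]
wrist_force: [-0.9, 1.5, -0.1]
gripper_width: 85.4
gripper_force: 0.0
time: 19.98
eef_pos: [454.2, 303.5, 77.5]
tool_rot: [0.135, 3.138, 0.001]
wrist_force: [0.3, 0.8, 0.4]
gripper_width: 85.5
gripper_force: 0.0
time: 20.98
eef_pos: [454.3, 303.6, 77.7]
tool_rot: [0.135, 3.138, 0.001]
wrist_force: [-0.2, 0.5, 5.8]
gripper_width: 49.8
gripper_force: 62.2
t 20.975 pos [454.251 303.615  77.661] yaw_y 85.1 F [-0.218  0.499  5.846] w 49.80875041509611 gf 62.1851771324873
units of 20mm in tool axes: [ 0.01  -0.032  0.033]
```

```bash
python3 -m crank '[[0,0,-0.1,0],[0,0,-0.3,0],[0,0,-0.5,0],[0,0,-0.5,0],[0,0,-0.4,0],[0,0,-0.2,0],[0,0,0,0],[0,0,0,0],[0,0,0,0],[0,0,0,0],[0,0,0,0]]'
for i in 1 2 3; do python3 -m crank '[[0,0,0,0]]' | grep -E "eef|wrist"; done
```

```text
time: 22.35
eef_pos: [453.9, 303.4, 117.0]
tool_rot: [-0.135, -3.139, -0.0]
wrist_force: [-0.7, 0.1, -2.2]
gripper_width: 49.5
gripper_force: 62.3
eef_pos: [454.0, 303.4, 117.1]
wrist_force: [-0.3, -0.1, -3.3]
eef_pos: [454.0, 303.4, 117.1]
wrist_force: [-0.3, -0.4, -2.9]
eef_pos: [454.0, 303.5, 117.1]
wrist_force: [0.7, -0.1, -2.1]
```

The twin weighs about 2.6 N against 6.5 N for the crate canister, so the crate one is heavier. Setting the twin back down.

```bash
python3 -m crank '[[0,0,0.2,0],[0,0,0.4,0],[0,0,0.5,0],[0,0,0.4,0],[0,0,0.2,0],[0,0,0.1,0],[0,0,0,0],[0,0,0,0]]'|grep -E "eef|wrist"
python3 -m crank '[[0,0,0.08,0],[0,0,0,0],[0,0,0,0]]'| grep -E "eef|wrist"
python3 -m crank '[[0,0,0.03,0],[0,0,0,0],[0,0,0,0]]'| grep -E "eef|wrist"
```

```text
eef_pos: [454.2, 303.5, 81.5]
wrist_force: [1.0, -0.4, -3.6]
eef_pos: [454.0, 303.5, 79.6]
wrist_force: [0.3, -0.1, -2.9]
eef_pos: [454.0, 303.4, 78.9]
wrist_force: [0.4, 0.7, -2.2]
```

```bash
python3 -m crank '[[0,0,0.04,0],[0,0,0,0],[0,0,0,0]]'|grep -E "eef|wrist"
python3 -m crank '[[0,0,0.03,0],[0,0,0,0],[0,0,0,0]]'| grep -E "eef|wrist"
python3 -m crank '[[0,0,0.02,0],[0,0,0,0],[0,0,0,0]]'| grep -E "eef|wrist"
```

```text
eef_pos: [454.0, 303.5, 78.1]
wrist_force: [-0.0, 0.4, -2.3]
eef_pos: [454.1, 303.5, 77.7]
wrist_force: [-0.3, 0.5, 0.3]
eef_pos: [454.2, 303.5, 77.6]
wrist_force: [-1.5, -0.8, 5.4]
```

Seated. Release, rise, and return over the crate canister at (569,299.5).

```bash
python3 -m crank '[[0,0,0,0],[0,0,0,0],[0,0,0,0],[0,0,0,0],[0,0,0,0],[0,0,0,0]]' -1 | grep -E "eef|wrist|width"
python3 -m crank '[[0,0,-0.3,0],[0,0,-0.5,0],[0,0,-0.7,0],[0,0,-0.8,0],[0,0,-0.8,0],[0,0,-0.8,0],[0,0,-0.8,0],[0,0,-0.5,0],[0,0,-0.2,0],[0,0,0,0]]' | grep -E "eef|wrist"
python3 -m crank '[[-0.4,0.02,0,0],[-0.8,0.04,0,0],[-0.8,0.04,0,0],[-0.8,0.04,0,0],[-0.8,0.04,0,0],[-0.8,0.04,0,0],[-0.8,0.04,0,0],[-0.5,0.03,0,0],[-0.05,0,0,0],[0,0,0,0],[0,0,0,0]]' | grep -E "eef|wrist"
python3 to.py 569.2 299.5 77.5
```

```text
eef_pos: [454.0, 303.5, 77.1]
wrist_force: [0.1, 0.8, 0.3]
gripper_width: 85.7
eef_pos: [453.9, 303.4, 185.0]
wrist_force: [0.6, -0.4, -0.6]
eef_pos: [568.7, 299.5, 185.2]
wrist_force: [0.1, 0.8, 0.4]
t 28.975 pos [568.653 299.473 185.221] yaw_y 85.1 F [0.085 0.761 0.395] w 85.61200136765136 gf 0.0
units of 20mm in tool axes: [-0.027  0.003  5.386]
```

```bash
python3 -m crank '[[-0.02,0,0.3,0],[0,0,0.5,0],[0,0,0.5,0],[0,0,0.5,0],[0,0,0.5,0],[0,0,0.5,0],[0,0,0.5,0],[0,0,0.5,0],[0,0,0.5,0],[0,0,0.5,0],[0,0,0.4,0],[0,0,0.1,0]]'|grep -E "eef|wrist"
python3 -m crank '[[0,0,0.05,0],[0,0,0,0]]'|grep -E "eef|wrist"
python3 -m crank '[[0,0,0,0],[0,0,0,0],[0,0,0,0],[0,0,0,0],[0,0,0,0],[0,0,0,0],[0,0,0,0],[0,0,0,0]]' 1|grep -E "eef|wrist|grip"
python3 -m crank '[[0,0,-0.1,0],[0,0,-0.3,0],[0,0,-0.5,0],[0,0,-0.7,0],[0,0,-0.8,0],[0,0,-0.8,0],[0,0,-0.8,0],[0,0,-0.8,0],[0,0,-0.5,0],[0,0,-0.3,0],[0,0,0,0],[0,0,0,0]]'|grep -E "eef|wrist|grip"
python3 to.py 532 -316 190
```

```text
eef_pos: [569.1, 299.2, 78.4]
wrist_force: [-0.0, -0.2, -0.5]
eef_pos: [569.7, 299.4, 78.5]
wrist_force: [-0.5, -0.7, 0.1]
eef_pos: [569.7, 299.5, 78.6]
wrist_force: [-0.7, 1.9, 5.2]
gripper_width: 47.9
gripper_force: 62.6
eef_pos: [569.1, 299.2, 189.4]
wrist_force: [0.3, 0.5, -6.8]
gripper_width: 48.3
gripper_force: 62.8
t 33.225 pos [569.133 299.193 189.358] yaw_y 85.1 F [ 0.252  0.542 -6.839] w 48.34570182917533 gf 62.8357865056023
units of 20mm in tool axes: [ -0.796 -30.805  -0.023]
```

Holding 6.8 N, with the underside at about 119 mm, 59 mm above the deck. Moving over the well.

```bash
python3 -m crank '[[0,-0.3,0,0],[-0.02,-0.6,0,0],[-0.03,-0.9,0,0],[-0.03,-0.9,0,0],[-0.03,-0.9,0,0],[-0.03,-0.9,0,0],[-0.03,-0.9,0,0],[-0.03,-0.9,0,0],[-0.03,-0.9,0,0],[-0.03,-0.9,0,0],[-0.03,-0.9,0,0],[-0.03,-0.9,0,0]]' | grep -E "eef|wrist"
python3 -m crank '[[-0.03,-0.9,0,0],[-0.03,-0.9,0,0],[-0.03,-0.9,0,0],[-0.03,-0.9,0,0],[-0.03,-0.9,0,0],[-0.03,-0.9,0,0],[-0.03,-0.9,0,0],[-0.03,-0.9,0,0],[-0.03,-0.9,0,0],[-0.03,-0.9,0,0],[-0.03,-0.9,0,0],[-0.03,-0.9,0,0]]' | grep -E "eef|wrist"
python3 -m crank '[[-0.03,-0.9,0,0],[-0.03,-0.9,0,0],[-0.03,-0.9,0,0],[-0.03,-0.9,0,0],[-0.03,-0.9,0,0],[-0.03,-0.9,0,0],[-0.03,-0.9,0,0],[-0.03,-0.9,0,0],[-0.03,-0.9,0,0],[-0.03,-0.6,0,0],[-0.02,-0.3,0,0],[0,0,0,0]]' | grep -E "eef|wrist"
python3 to.py 532 -316 190
```

```text
eef_pos: [558.7, 100.3, 190.1]
wrist_force: [-0.0, -0.8, -6.9]
eef_pos: [547.3, -115.5, 190.1]
wrist_force: [-0.9, -0.8, -7.2]
eef_pos: [538.3, -294.3, 190.0]
wrist_force: [-0.3, 0.9, -6.8]
t 37.725 pos [ 538.289 -294.347  190.005] yaw_y 85.1 F [-0.344  0.909 -6.753] w 48.00657495507178 gf 63.173936074599624
units of 20mm in tool axes: [ 0.22  -1.106 -0.   ]
```

```bash
python3 -m crank '[[0.05,-0.3,0,0],[0.1,-0.5,0,0],[0.07,-0.3,0,0],[0,0,0,0],[0,0,0,0],[0,0,0,0],[0,0,0,0],[0,0,0,0],[0,0,0,0]]' | grep -E "eef|wrist|grip"
python3 to.py 532 -316 190
python3 - <<'E'
from h import *
im=cv2.cvtColor(snapshot("side"),cv2.COLOR_RGB2BGR)
cv2.imwrite("pics/end.png",cv2.resize(im[60:385,200:500],(720,600) if 0 else (554,600),interpolation=cv2.INTER_CUBIC))
print(proj("side",[532,-316,60]),proj("side",[532,-316,119]))
E
```

```text
eef_pos: [532.0, -315.7, 190.1]
wrist_force: [1.3, 0.8, -6.3]
gripper_width: 48.2
gripper_force: 63.2
t 38.85 pos [ 532.045 -315.715  190.1  ] yaw_y 85.1 F [ 1.278  0.767 -6.275] w 48.20687636223406 gf 63.23633156949654
units of 20mm in tool axes: [ 0.001 -0.014  0.005]
[388.40981847 312.78538583] [391.81098878 297.30325238]
```

View pics/end.png

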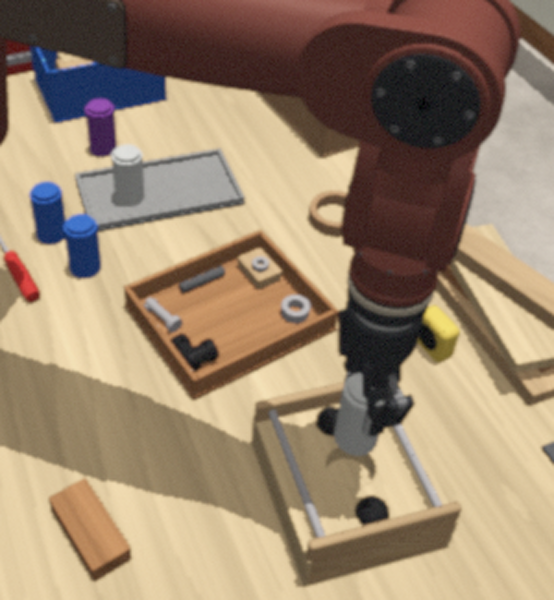

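The heavy canister is upright over the well. Its underside is at crop (355,440), which is side pixel (392,298), against (391.8,297.3) expected. The light twin stands on the tray at (127,180), and the tape measure and core look undisturbed. Handing in.

```bash
python3 -c "
from station import *
print(job_done())"
```

```text
the job is handed in; nothing more can be done
None
```

I handed the job in at about 39 s, with the heavier canister (from the crate, about 6.5 N) held upright and still, centred about 6 cm above the well, and the lighter twin (about 2.6 N) standing released on the tray; no verdict came back.

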